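# Hold the hand lens over the rock sample

## Robot

A 6-joint arm with a two-finger parallel gripper is mounted at the origin on the work surface. World frame = base frame: x ahead of the robot, y to its left, z up, the work surface at z = 0. Lengths are in m, angles in rad, forces in N, time in s.
With the tool pointing down it reaches from about 0.275 to 1 m from the base axis. Payload 8.4 kg.
Tool frame: the origin (TCP) lies at the very end of the fingers, on their centre line; the grasp point (between the pads) lies 19 mm behind it (arm.grip_depth is the z of the grasp point in the tool frame, in m); z points along the fingers, y is the line along which they close (so a half turn about z gives the same grasp; the last joint's range is limited). The gripper opens to 85 mm and grips with 20 to 120 N. Pads are 22 mm wide; open, the fingers measure 114 mm over their backs; the gripper's body (76 mm by 85 mm) begins 54 mm behind the grasp point. The pads swing forward as they close: fully open they stand 13 mm farther back than shut.
Start: joints at [1.321, 0.353, 1.633, -0, 1.155, -0.002], TCP at [0.153, 0.606, 0.208] pointing down, gripper open.
Joint ranges: [-2.63, 2.63], [-0.92, 2.1], [0.06, 2.66], [-1.3, 4.44], [0, 2.69], [-3.02, 3.02]. Speed limits (rad/s): [2.22, 2.22, 2.79, 3.14, 3.14, 3.14].

## Interface

Orientations are given as a unit quaternion [w, x, y, z].
In Python, from rig import arm, planner, viewer gives the robot as it stands. The module is installed in compiled form; this text tells all that it offers. Calls block until the motion is done:
- arm.goto(position, orientation): joint-space move of the TCP to a pose.
- arm.move_straight(position, attitude=None, v=0.15): straight line of the TCP; attitude=None keeps the orientation; v is the mean speed in m/s.
- arm.move_joints(angles): joint-space move.
- arm.ungrasp() and arm.close_gripper(grip_force=None): open the fingers fully, or close them until they stop; grip_force is the grip in N (None keeps the last).
- arm.pause(seconds).
- planner.inverse_kinematics(position, orientation): joint angles nearest the present ones, or None.
- arm.read_state(): the state.
- viewer.get_image(name): name is "side" or "top" or "wrist"; returns a dict with "pixels" (400x640x3 uint8, red, green, blue), "fx", "fy", "cx", "cy" (pixels), "rvec" (rotation vector, rad) and "tvec" (3), from world to camera coordinates, as OpenCV has them; the wrist camera has in their place "hand_eye" (4x4, takes a point from camera to tool coordinates, whose origin is the TCP and whose axes are the flange's). Camera axes: x right, y down, z forward; pixel columns grow to the right and rows downward; lengths in m; the calibration is good to about 2 mm. The wrist camera is an equidistant fisheye: a pixel r from the principal point sees the ray r / f radians off the axis. A picture is of the moment at which its call begins: read the wrist's pose just before it. There is no depth.
A pose or a line that the arm cannot do raises arm.MotionError and nothing moves.
- arm.close_job(): hands the job in; it is judged then, once.
The state is a dict: "time_s": time; "qpos": joint angles; "joint_velocities": joint speeds; "joint_torque": joint torques, N m; "tcp_pos": TCP position; "tool_rot": TCP orientation; "force": force on the tool from outside, world axes, zero at the start; "ft_torque": the same for the moment, N m; "opening": finger opening in m; "finger_force": force on a finger pad.
Only numpy, scipy, OpenCV 4.12 (cv2) and the standard library are available. Lean on these libraries where they do the work, as an engineer would, in place of code of your own. Each camera call takes 0.05 s, during which the arm holds its last target. There are 200 camera calls.

## Task

Slide the dish with the rock sample along the table, without lifting it, until it sits inside the ring printed on the card. Then pick up the magnifier by its handle, carry it over the open slide box, and finish still holding it level about 2 cm above the rock, with the middle of the lens over the rock and touching neither rock nor dish. Leave the slide box and the other things on the table where they are.

Things in the scene. Friction and masses are not known exactly. Their poses are not given: they have to be found in the camera images.
- dish: White round ceramic sample dish, 110 mm across (106 mm at the foot), rim 14 mm high, wall 3 mm, floor 4 mm thick, about 0.25 kg, loose: it slides on the table. A grey rock block (38 mm along the dish's x, 30 mm along y) is fixed in its middle; its flat top is 30 mm above the table. Origin: centre of the dish's underside; z up.
- rock_top (a point): Middle of the flat top of the rock, 30 mm straight above the dish's origin; axes as the dish's.
- card: White paper card, 170 mm square, flat on the table and fixed (thin as paper; things slide over it freely), with a thin black ring printed in its middle, 144 mm inside diameter. Origin: centre of the ring, at table height. It lies to the left or to the right of the slide box; the dish starts 12 to 17 cm from the ring's centre, on the robot's side of it.
- magnifier: Black hand magnifier lying flat on the table on the other side of the slide box, loose, about 0.1 kg. Round lens in a frame 76 mm in diameter and 16 mm high; a straight handle points along the magnifier's own -x, from 48 to 148 mm from the lens centre, 24 mm wide (along its y) and 28 mm high. Balance point roughly 50 to 60 mm from the lens centre, at the start of the handle. Origin: centre of the lens frame's underside, level with the handle's underside; z up.
- slide_box: Open box of microscope slides, pale with a dark foot, 260 mm long (its x, pointing roughly away from the robot), 100 mm wide (its y), 50 mm high with the slides in it; its lid stands open, leaning slightly outwards, along the long +y side and reaches 142 mm above the table and 66 mm from the origin in y. Loose, 0.9 kg; it is to stay where it is. Origin: centre of the underside.
- adapter: Black power adapter, 105 x 48 x 31 mm, out to the left; bystander. Origin: centre of the underside.
- oil_bottle: Small amber bottle with black cap, 32 mm in diameter, 65 mm high, between the robot and the slide box; bystander. Origin: centre of the underside.
- jar: Glass jar with white lid, 60 mm in diameter, 70 mm high, out to the right; bystander. Origin: centre of the underside.
There are look-alikes about, which are no part of the job. What is shaped like the magnifier but green or purple is not meant. Several things have the shape of the dish; the one meant has the colours described above.

How it is judged:
On the way, in this order (a step that is already met when the one before it is completed fails the run):
1. the dish has been slid inside the ring on the card and stands still there, the magnifier still lying in its place (horizontal distance between dish and card below 0.014 m and linear speed of dish below 0.01 m/s and height (world z) of magnifier below 0.01 m), for 0.2 s.
2. the magnifier is carried over the slide box, above its lid (contact force between the fingers and magnifier above 0.5 N and x of magnifier in the frame of slide_box between -0.2 and 0.2 m and y of magnifier in the frame of slide_box between -0.08 and 0.08 m and z of magnifier in the frame of slide_box above 0.13 m), for 0.04 s.
At the end, for the whole second after the job is handed in: The dish stands flat and still on the card with its centre within 14 mm of the ring's centre; the magnifier is held still in the fingers, level within about 10 degrees, lens centre within 12 mm of the rock's middle, its underside 8 to 34 mm above the rock's top, touching neither rock nor dish (horizontal distance between dish and card below 0.014 m and linear speed of dish below 0.01 m/s and height (world z) of dish below 0.004 m and angle between dish's own z axis and vertical below 0.05 rad and horizontal distance between magnifier and rock_top below 0.012 m and z of magnifier in the frame of rock_top between 0.008 and 0.034 m and angle between magnifier's own z axis and vertical below 0.17 rad and linear speed of magnifier below 0.02 m/s and contact force between the fingers and magnifier above 0.5 N and contact force between magnifier and dish below 0.1 N); the arm keeps its last pose, push and grip.
It fails at once if the dish is lifted or tipped (height (world z) of dish above 0.012 m or angle between dish's own z axis and vertical above 0.2 rad).
It fails at once if the magnifier touches the rock or the dish (contact force between magnifier and dish above 0.5 N).
It fails at once if the slide box is displaced or tipped (distance of slide_box from where it was at the start of the episode above 0.015 m or angle between slide_box's own z axis and vertical above 0.2 rad).
It fails at once if another thing on the table is displaced or tipped (distance of any of adapter, oil_bottle, jar from where it was at the start of the episode above 0.015 m or angle between any of adapter, oil_bottle, jar's own z axis and vertical above 0.2 rad).
It also fails if it takes over 72 s, if anything falls off the work surface, if the arm or the gripper's body presses on something with over 40 N, if the wrist force passes 120 N, or if a joint passes its speed limit or range.

## Working session

There is one attempt and no reset: what is moved stays moved. The work goes in short steps, each a Python script; the robot and the scene stay as the last script left them, time stands still between calls to the robot, and variables do not carry over. Pictures are saved under pics/ and viewed, at most 12 in all, crops included, and the job is handed in when it is done.

```bash
mkdir -p pics
cat > h.py <<'E'
import numpy as np, cv2
from rig import arm, planner, viewer
def shot(n,f=None):
    im=viewer.get_image(n)
    if f: cv2.imwrite('pics/'+f,cv2.cvtColor(im['pixels'],cv2.COLOR_RGB2BGR))
    return im
def ray2plane(im,uv,z):
    uv=np.atleast_2d(np.asarray(uv,float)); R=cv2.Rodrigues(np.array(im['rvec'],float))[0]; t=np.array(im['tvec'],float).ravel()
    c=-R.T@t
    d=np.c_[(uv[:,0]-im['cx'])/im['fx'],(uv[:,1]-im['cy'])/im['fy'],np.ones(len(uv))]@R
    return c+d*((np.reshape(z,(-1,1))-c[2])/d[:,2:])
E
python3 - <<'E'
from h import *
a=shot('top','top.png');b=shot('side','side.png')
for i in(a,b):
    R=cv2.Rodrigues(np.array(i['rvec'],float))[0];print(-R.T@np.array(i['tvec']).ravel(),R[2],i['fx'])
s=arm.read_state();print(s['time_s'],s['tcp_pos'],s['tool_rot'],s['opening'])
E
```

```text
[ 0.44097039 -0.01092963  1.51217539] [ 0.08304952  0.00575783 -0.99652879] 428.3727022616707
[-0.13759157 -1.06441562  0.75379036] [ 0.4821389   0.72889952 -0.48605305] 495.1279420419289
0.1 [0.15318399 0.60547122 0.20723598] [-6.56839547e-05  1.23574918e-01  9.92335047e-01 -6.24880671e-04] 0.08516740909108325
```

View pics/top.png

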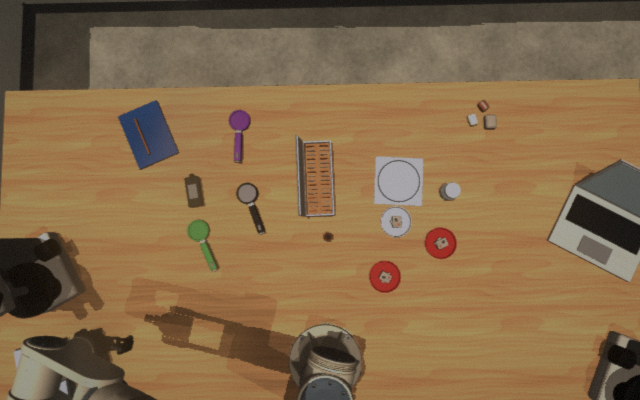

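View pics/side.png

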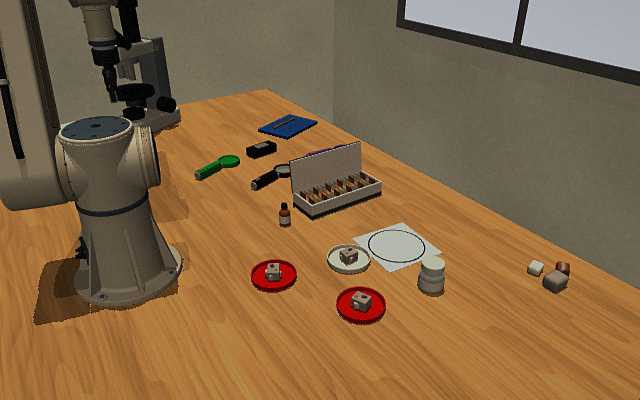

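Top view: card ring at (399,181), white dish at (396,222), black magnifier with its lens at (248,193) and handle end at (261,233), box at (317,178) with its lid on the left, bottle at (327,237), jar at (450,191). The side view agrees.

Run:
```python
from h import *
a=shot('top');p=a['pixels'].astype(int)
hsv=cv2.cvtColor(a['pixels'],cv2.COLOR_RGB2HSV)
x0,y0=365,145
w=((hsv[...,1]<60)&(hsv[...,2]>120)).astype(np.uint8)[y0:250,x0:435]
k=cv2.getStructuringElement(cv2.MORPH_ELLIPSE,(3,3))
print('bright',p[222,382],p[160,380],p[193,248],p[220,257])
# ring: dark pixels inside card
g=hsv[...,2]
ring=[(u,v) for v in range(158,205) for u in range(378,422) if g[v,u]<130 and hsv[v,u,1]<90]
e=cv2.fitEllipse(np.array(ring,np.float32));print('ring',len(ring),e,ray2plane(a,e[0],0))
w2=cv2.morphologyEx(w,cv2.MORPH_OPEN,cv2.getStructuringElement(cv2.MORPH_ELLIPSE,(7,7)))
for c in cv2.findContours(w,cv2.RETR_EXTERNAL,cv2.CHAIN_APPROX_NONE)[0]:
    if len(c)>20: e=cv2.fitEllipse(c);print('white',cv2.contourArea(c),cv2.boundingRect(c),e[0][0]+x0,e[0][1]+y0,e[1],ray2plane(a,(e[0][0]+x0,e[0][1]+y0),.014))
def big(u0,v0,u1,v1,s): return cv2.resize(a['pixels'][v0:v1,u0:u1],None,fx=s,fy=s,interpolation=cv2.INTER_CUBIC)
cv2.imwrite('pics/crop.png',cv2.cvtColor(np.hstack([big(365,150,465,250,4),big(230,150,330,250,4)]),cv2.COLOR_RGB2BGR))
d=((g<90)&(hsv[...,1]<110)).astype(np.uint8)[175:240,230:272]
for c in cv2.findContours(d,cv2.RETR_EXTERNAL,cv2.CHAIN_APPROX_NONE)[0]:
    if len(c)>8: print('dark',cv2.contourArea(c),cv2.minAreaRect(c+np.array([230,175])))
```

```text
bright [165 164 166] [168 164 167] [132 119 110] [49 40 31]
ring 151 ((398.3735046386719, 180.6780548095703), (40.986446380615234, 41.54847717285156), 119.07241821289062) [[ 0.61789248 -0.27331635  0.        ]]
white 697.0 (16, 61, 31, 31) 395.71878814697266 221.1873321533203 (29.72506332397461, 30.015714645385742) [[ 0.47425804 -0.25698301  0.014     ]]
white 2186.5 (9, 11, 49, 50) 398.3137969970703 180.8854103088379 (54.75233840942383, 55.535247802734375) [[ 0.61552506 -0.2706535   0.014     ]]
dark 110.0 ((256.29638671875, 218.77061462402344), (28.359346389770508, 5.600073337554932), 68.96248626708984)
dark 287.5 ((246.75001525878906, 193.25), (19.798988342285156, 19.091880798339844), 45.0)
```

View pics/crop.png

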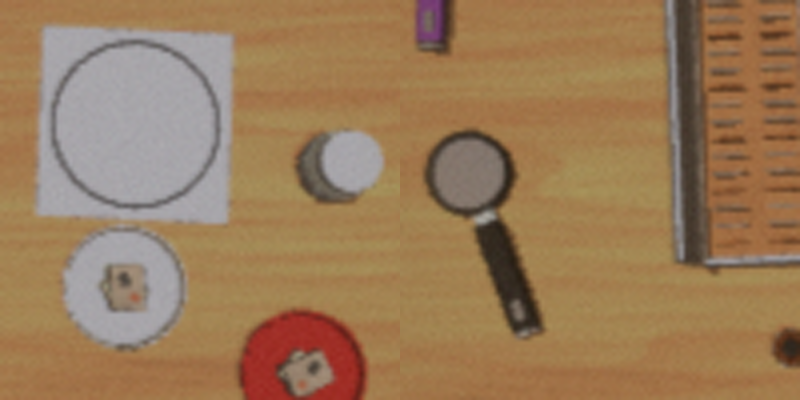

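```bash
cat >> h.py <<'E'
def quat(theta):   # tool down, tool y along world angle theta
    a=(theta+np.pi/2)/2; return np.array([0,np.cos(a),np.sin(a),0.])
dish=np.array([.4743,-.2570]);ring=np.array([.6179,-.2733])
dr=(ring-dish)/np.linalg.norm(ring-dish);yaw=np.arctan2(dr[1],dr[0])
qp=quat(yaw-np.pi/2)
E
python3 - <<'E'
from h import *
s=arm.read_state();arm.move_straight([.153,.55,.32],v=.3)
P=dish-.085*dr
print(planner.inverse_kinematics([*P,.2],qp))
arm.goto([*P,.25],qp)
arm.move_straight([*P,.03],v=.2)
f0=np.array(arm.read_state()['force'])
for z in(.012,.006,.002,-.001,-.004,-.007):
    try: arm.move_straight([*P,z],v=.03)
    except arm.MotionError as e: print(z,e);break
    s=arm.read_state();f=np.array(s['force'])-f0;print(z,f.round(1),np.round(s['tcp_pos'],4),s['time_s'])
    if f[2]>4: arm.move_straight([*P,z+.004],v=.03);break
shot('side','s2.png')
E
```

```text
[-5.68756859e-01  1.04528417e-01  1.97760327e+00 -4.44089210e-16
  1.05946097e+00  1.11506545e+00]
0.012 [-0.  -1.9 -0.4] [ 0.3898 -0.2474  0.0119] 5.65
0.006 [ 1.  -0.8  0.6] [ 0.3897 -0.2473  0.0058] 6.0
0.002 [ 1.1 -0.1 -0.1] [ 0.3897 -0.2473  0.0018] 6.2833
-0.001 [0.4 0.3 0.3] [ 0.3897 -0.2473 -0.0012] 6.5333
-0.004 [ 0.3 -1.1 -0.3] [ 0.3897 -0.2473 -0.0042] 6.7833
-0.007 [-0.7 -0.9  0.7] [ 0.3897 -0.2473 -0.0072] 7.0333
```

View pics/s2.png

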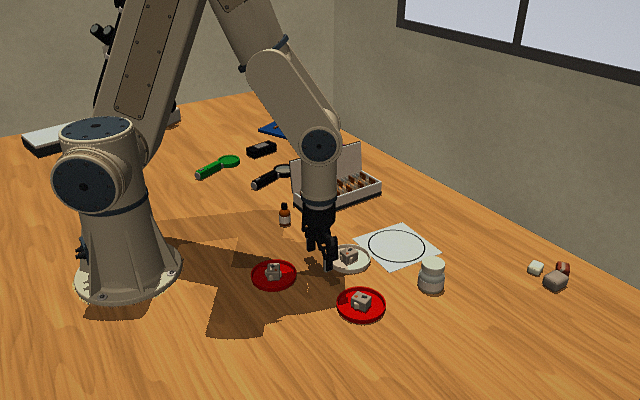

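The side view shows the open fingers behind the white dish at (325,255), with no table contact even at TCP z = -7 mm, so the open tips sit about 6 mm up. Next I push the dish with the open fingers as a cradle.

Run:
```python
from h import *
s=arm.read_state()
arm.move_straight([*(ring-.062*dr),-.007],v=.05)
arm.pause(.3)
s=arm.read_state();print(s['time_s'],s['tcp_pos'],s['force'])
im=shot('wrist','w1.png');print(im['fx'],im['cx'],im['cy'],np.array(im['hand_eye']).round(4).tolist())
shot('top','t2.png')
```

```text
10.8833 [ 0.55625784 -0.26629531 -0.00700734] [ 0.78671158  0.02096156 -0.02697754]
309.70691628693146 323.5754958888081 197.65557003321553 [[-0.0004, -0.959, -0.2833, 0.0726], [1.0, -0.0004, -0.0, -0.0003], [-0.0001, -0.2833, 0.959, -0.1687], [0.0, 0.0, 0.0, 1.0]]
```

View pics/w1.png

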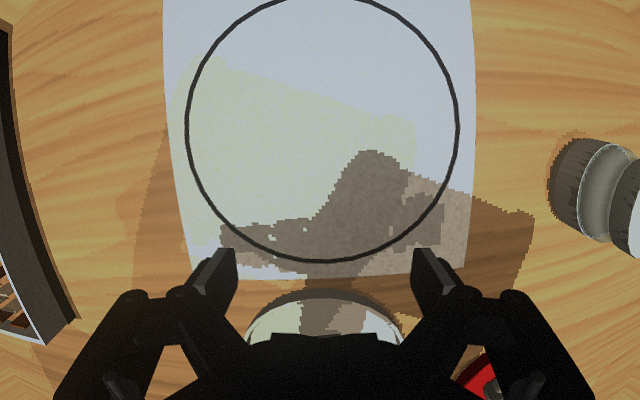

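The wrist view shows the dish (far edge at about (323,292)) still behind the fingers and off the card. The open fingertips passed over the rim, so I'll probe for the table at this spot.

Run:
```python
from h import *
s=arm.read_state();P=s['tcp_pos'][:2]
for z in np.arange(-.009,-.03,-.002):
    try: arm.move_straight([*P,z],v=.03)
    except arm.MotionError as e: print(z,e);break
    s=arm.read_state();f=np.array(s['force']);print(round(z,4),f.round(1),round(s['tcp_pos'][2],4),s['time_s'])
    if f[2]>5: break
arm.move_straight([*P,.1],v=.2)
```

```text
-0.009 [ 0.3 -0.2 -1.2] -0.0092 11.2333
-0.011 [-0.1  0.4  0.1] -0.0112 11.4833
-0.013 [-0.9  0.8 -0.4] -0.0132 11.7333
-0.015 [-0.6 -0.2 -0.1] -0.0151 11.9833
-0.017 [ 0.4 -0.6 -0. ] -0.0171 12.2333
-0.019 [-0.1  0.1  0.4] -0.0192 12.4833
-0.021 [ 0.2 -0.2  0.2] -0.0211 12.7333
-0.023 [0.3 0.3 0.2] -0.0231 12.9833
-0.025 [-0.1  0.  -0.1] -0.0251 13.2333
-0.027 [0.4 0.1 1.7] -0.0272 13.4833
-0.029 [-0.4  0.6 -0.3] -0.0292 13.7333
```

```bash
cat >> h.py <<'E'
def find_dish(im):   # white dish rim ellipse in the top view, wood-side: hsv mask, rim at 14 mm
    hsv=cv2.cvtColor(im['pixels'],cv2.COLOR_RGB2HSV)
    w=((hsv[...,1]<60)&(hsv[...,2]>120)).astype(np.uint8); w[:, :365]=0;w[:,435:]=0;w[:145]=0;w[250:]=0
    for c in cv2.findContours(w,cv2.RETR_EXTERNAL,cv2.CHAIN_APPROX_NONE)[0]:
        if len(c)>30: e=cv2.fitEllipse(c);print('white',e,ray2plane(im,e[0],.014).round(4))
E
python3 - <<'E'
from h import *
P=dish-.085*dr
arm.move_straight([*P,.1],v=.2)
arm.close_gripper(30)
f0=np.array(arm.read_state()['force'])
arm.move_straight([*P,.02],v=.15)
for z in(.008,.004,.002):
    arm.move_straight([*P,z],v=.05);f=np.array(arm.read_state()['force'])-f0;print(z,f.round(1))
    if f[2]>4: break
arm.move_straight([*P,.006],v=.05)
s=arm.read_state();print(s['time_s'],s['tcp_pos'],s['opening'])
shot('side','s3.png');find_dish(shot('top'))
E
```

```text
0.008 [ 0.6 -1.  -0.5]
0.004 [-0.5 -0.3 -0. ]
0.002 [ 0.4 -0.5  0.1]
18.1083 [ 0.39013912 -0.24759697  0.00636673] -0.00027036382335819903
white ((415.04461669921875, 243.96388244628906), (12.653953552246094, 29.796878814697266), 102.97576904296875) [[ 0.3941 -0.3214  0.014 ]]
white ((395.0191955566406, 219.45001220703125), (25.48754119873047, 29.79084014892578), 63.97663497924805) [[ 0.4804 -0.2547  0.014 ]]
white ((398.2654724121094, 180.82638549804688), (54.72955322265625, 55.71714401245117), 122.96996307373047) [[ 0.6157 -0.2705  0.014 ]]
```

View pics/s3.png

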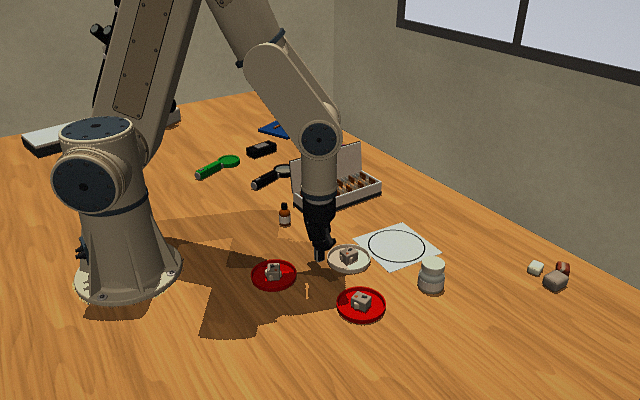

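The side view shows the closed fingertips at about (320,260) and the dish unmoved at (348,258). I'll project the TCP into this view to see how high the real tips are.

Run:
```python
from h import *
im=shot('side');s=arm.read_state();K=np.array([[im['fx'],0,im['cx']],[0,im['fy'],im['cy']],[0,0,1]])
for p in(s['tcp_pos'],s['tcp_pos']+np.array([0,0,.02]),s['tcp_pos']+np.array([0,0,.04]),[*ring,0],[*dish,.014]):
    print(cv2.projectPoints(np.array([p],float),np.array(im['rvec'],float),np.array(im['tvec'],float),K,None)[0].ravel().round(1))
g=im['pixels'].max(2)
print([(v,g[v,316:328].tolist()) for v in range(250,272,2)])
c=cv2.resize(im['pixels'][200:320,260:420],None,fx=5,fy=5,interpolation=cv2.INTER_CUBIC);cv2.imwrite('pics/c3.png',c[...,::-1])
```

```text
[319.  267.4]
[319.  260.8]
[318.9 254.1]
[396.8 245. ]
[349.3 255.5]
[(250, [47, 33, 4, 10, 15, 17, 2, 3, 0, 30, 75, 122]), (252, [68, 86, 0, 11, 10, 15, 17, 5, 58, 198, 184, 183]), (254, [67, 82, 0, 8, 18, 8, 17, 17, 52, 189, 177, 202]), (256, [67, 80, 2, 6, 12, 17, 9, 14, 57, 178, 167, 208]), (258, [66, 76, 2, 21, 15, 9, 1, 0, 47, 168, 158, 191]), (260, [57, 71, 17, 5, 0, 29, 33, 108, 157, 165, 169, 32]), (262, [64, 121, 105, 149, 149, 158, 148, 153, 162, 161, 158, 35]), (264, [63, 54, 78, 171, 158, 152, 140, 153, 144, 144, 164, 169]), (266, [57, 58, 58, 60, 66, 161, 144, 140, 144, 152, 150, 157]), (268, [64, 60, 59, 56, 53, 78, 68, 70, 68, 62, 62, 69]), (270, [58, 64, 60, 58, 58, 57, 65, 61, 61, 58, 55, 60])]
```

View pics/c3.png

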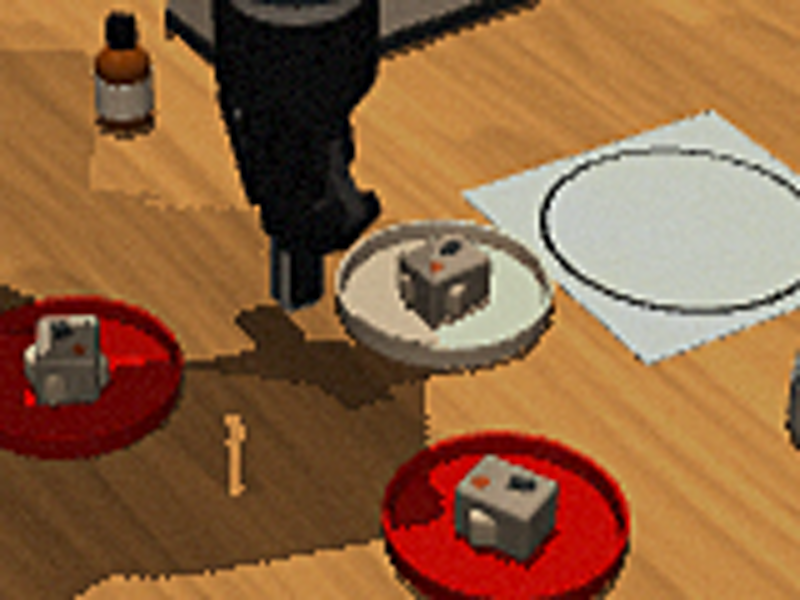

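The crop shows the closed tips hovering about 20 mm above where the reported TCP says they are (tip at row ~261, projected 267). I'll probe for the table with the gripper closed.

Run:
```python
from h import *
print(arm.grip_depth)
s=arm.read_state();P=s['tcp_pos'][:2];f0=np.mean([arm.read_state()['force']],0)
arm.move_straight([*P,-.010],v=.05)
for z in np.arange(-.012,-.036,-.002):
    arm.move_straight([*P,z],v=.04)
    s=arm.read_state();f=np.array(s['force'])-f0
    if f[2]>4: break
print(z,f.round(1),s['tcp_pos'],s['time_s'])
```

```text
-0.0187
-0.024 [-1.4  0.8 12.8] [ 0.39005372 -0.24757367 -0.02339054] 20.475
```

The table contact is at TCP z ≈ -0.0225, so the real tips lie 22 mm short of the reported TCP. I'll push with the tips at 5 mm.

Run:
```python
from h import *
s=arm.read_state();P=s['tcp_pos'][:2]
arm.move_straight([*P,-.0175],v=.05)
arm.move_straight([*(ring-.080*dr),-.0175],v=.05)
arm.move_straight([*(ring-.100*dr),-.0175],v=.1)
s=arm.read_state();print(s['time_s'],s['tcp_pos'],s['force'])
shot('wrist','w4.png')
a=shot('top');b=shot('side')
c=lambda i,u,v:cv2.resize(i['pixels'][v:v+120,u:u+120],None,fx=3.3,fy=3.3,interpolation=cv2.INTER_CUBIC)
cv2.imwrite('pics/c4.png',np.hstack([c(a,340,140),c(b,330,190)])[...,::-1])
```

```text
24.2417 [ 0.51859914 -0.26218859 -0.01729344] [ 0.1101236   0.50947286 -0.75291327]
```

View pics/c4.png

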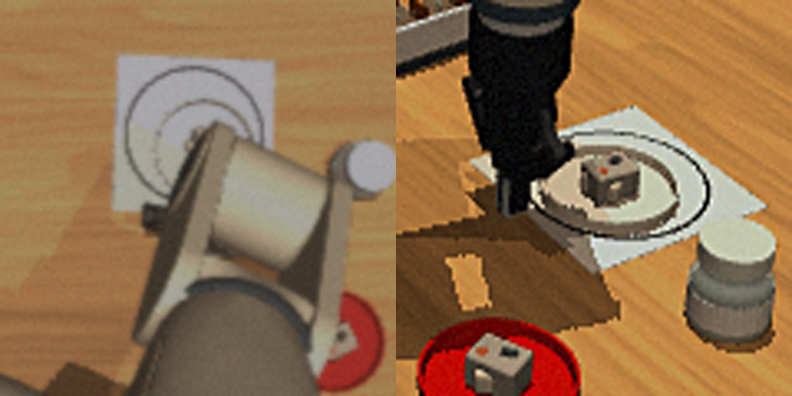

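The dish now slides with the fingers and is mostly inside the ring. I'll swing the arm aside to measure what's left.

```bash
cat >> h.py <<'E'
def look():
    a=shot('top');b=shot('side');hs=cv2.cvtColor(a['pixels'],cv2.COLOR_RGB2HSV)
    cv2.imwrite('pics/lt.png',cv2.resize(a['pixels'][150:214,366:430],None,fx=8,fy=8,interpolation=cv2.INTER_CUBIC)[...,::-1])
    return a
E
python3 - <<'E'
from h import *
s=arm.read_state();P=s['tcp_pos'][:2]
arm.move_straight([*P,.12],v=.25)
q=np.array(arm.read_state()['qpos']);q[0]-=.45;arm.move_joints(q)
a=look();print(arm.read_state()['time_s'])
E
```

```text
26.2083
```

View pics/lt.png

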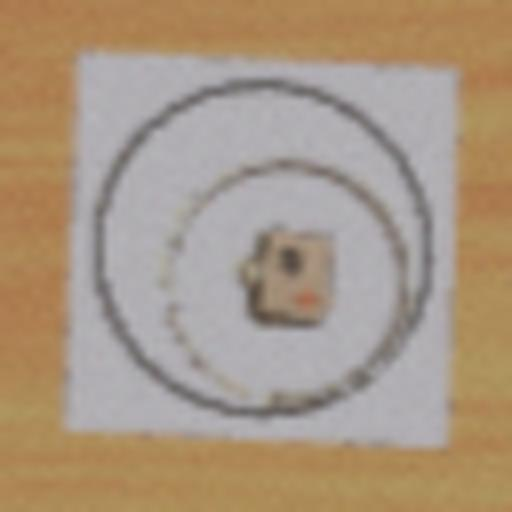

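The ring is centred at crop (264,247) and the dish rim at (285,282), so about 18 mm remains, diagonally.

Run:
```python
from h import *
a=shot('top')
r=ray2plane(a,(398.47,180.55),0)[0,:2];d=ray2plane(a,(401.2,184.8),.014)[0,:2]
off=(d-(ring-.080*dr))@dr; lat=(d-ring)@np.array([-dr[1],dr[0]])
e=r-d;n=np.linalg.norm(e);u=e/n;y=np.arctan2(u[1],u[0]);print(r,d,'off',off,lat,'rest',n,np.degrees(y))
q=quat(y-np.pi/2)
A=d-(off+.02)*u
arm.goto([*A,.06],q)
arm.move_straight([*A,-.0175],v=.12)
arm.move_straight([*(r-off*u),-.0175],v=.04)
arm.pause(.2)
arm.move_straight([*A,-.0175],v=.15)
arm.move_straight([*A,.12],v=.25)
j=np.array(arm.read_state()['qpos']);j[0]-=.45;arm.move_joints(j)
look();print(arm.read_state()['time_s'])
```

```text
[ 0.61834321 -0.27367325] [ 0.60149973 -0.28032424] off 0.06449660750145167 -0.008829135550930683 rest 0.01810906700201059 21.547600468871504
31.5417
```

View pics/lt.png

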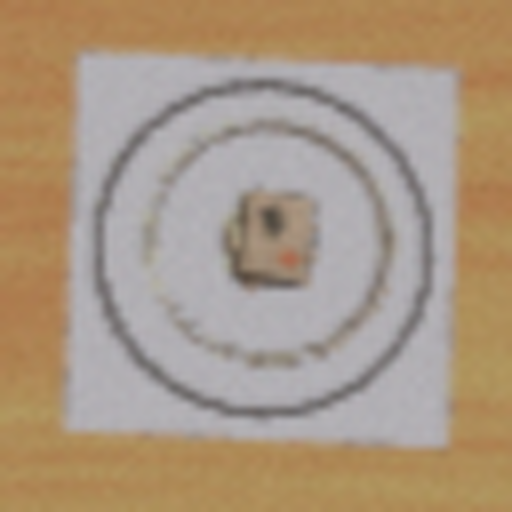

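The dish now sits at crop (269,242) against the ring at (264,247), within about 3 mm. Next is the magnifier.

```bash
cat >> h.py <<'E'
def mag(a):
    hsv=cv2.cvtColor(a['pixels'],cv2.COLOR_RGB2HSV);g=hsv[...,2]
    d=((g<90)&(hsv[...,1]<130)).astype(np.uint8)[175:240,230:272];out=[]
    for c in cv2.findContours(d,cv2.RETR_EXTERNAL,cv2.CHAIN_APPROX_NONE)[0]:
        if len(c)>20: c=c+np.array([230,175]);out.append((cv2.minEnclosingCircle(c),cv2.minAreaRect(c)))
    out.sort(key=lambda o:o[0][0][1]);return out
E
python3 - <<'E'
from h import *
a=shot('top');o=mag(a);print(o)
L=ray2plane(a,o[0][1][0],.016)[0,:2];H=ray2plane(a,o[-1][1][0],.024)[0,:2]
D=ray2plane(a,(399.2,179.8),.014)[0,:2]
print('dish',D,'lens',L,'handle',H,np.linalg.norm(H-L))
ax=L-H;psi=np.arctan2(ax[1],ax[0]);u=ax/np.linalg.norm(ax);print('psi',np.degrees(psi))
# handle rect direction as a check
r=cv2.boxPoints(o[-1][1]);G=L-.070*u
for t in(psi+np.pi/2,psi-np.pi/2):
    q=quat(t);F=D-.070*u
    for p in([*G,.05],[*F,.05],[*F,.2]): 
        k=planner.inverse_kinematics(p,q);print(None if k is None else np.round(k,2))
# side view: lens/handle dark check
E
```

```text
[(((246.78915405273438, 192.8855438232422), 10.271584510803223), ((247.0, 193.00001525878906), (19.798988342285156, 19.798988342285156), 45.0)), (((257.26190185546875, 218.5238037109375), 14.179572105407715), ((256.47259521484375, 218.76028442382812), (28.20691680908203, 6.9054274559021), 69.44395446777344))]
dish [ 0.61930591 -0.27389082] lens [0.58251991 0.26168916] handle [0.49125387 0.22758681] 0.09742926268634074
psi 20.488640476375647
[ 0.43  0.46  1.88 -0.    0.8  -1.5 ]
[-0.5   0.54  1.74 -0.    0.86 -2.43]
[-0.5   0.37  1.63 -0.    1.14 -2.43]
[ 0.43  0.46  1.88 -0.    0.8   1.64]
[-0.5   0.54  1.74 -0.    0.86  0.72]
[-0.5   0.37  1.63 -0.    1.14  0.72]
```

```bash
cat >> h.py <<'E'
D=np.array([.6193,-.2739]);L=np.array([.5825,.2617]);H=np.array([.4913,.2276])
um=(L-H)/np.linalg.norm(L-H);qm=quat(np.arctan2(um[1],um[0])-np.pi/2);G=L-.070*um
E
python3 - <<'E'
from h import *
p=arm.read_state()['tcp_pos']
arm.move_straight([p[0],p[1],.25],v=.3)
arm.ungrasp()
arm.goto([*G,.25],qm)
arm.move_straight([*G,.03],v=.25)
arm.move_straight([*G,-.020],v=.08)
s=arm.read_state();print(s['time_s'],s['tcp_pos'],s['force'])
arm.close_gripper(80)
s=arm.read_state();print(s['time_s'],s['opening'],s['finger_force'],s['force'])
arm.move_straight([*G,.03],v=.15)
s=arm.read_state();print(s['time_s'],s['opening'],s['finger_force'],s['force'])
shot('side','s5.png');shot('wrist','w5.png')
E
```

```text
37.4667 [ 0.51698026  0.23723069 -0.02009554] [ 0.29551314 -0.2756838   0.23320914]
38.0583 0.022503081212669165 79.50297474861145 [-0.01845387 -0.10273448  4.95678088]
38.5417 0.022781656107294716 78.72978329658508 [ 0.18027234  0.45540586 -2.08083656]
```

View pics/w5.png

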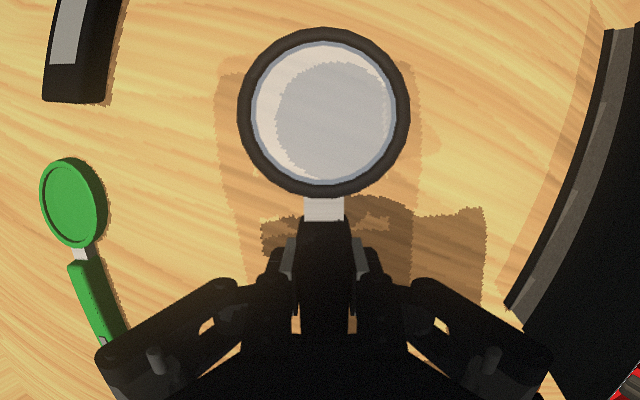

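The magnifier is gripped straight: the lens centre at (323,112) sits 71 mm ahead of the TCP, as intended. Next I carry it over the box and lower it above the rock.

Run:
```python
from h import *
F=D-.071*um
arm.move_straight([*G,.19],v=.2)
arm.move_straight([*F,.19],v=.18)
arm.move_straight([*F,.08],v=.15)
arm.move_straight([*F,.033],v=.05)
arm.pause(.3)
s=arm.read_state();print(s['time_s'],s['tcp_pos'],s['opening'],s['finger_force'],s['force'])
b=shot('side');w=shot('wrist')
cs=cv2.resize(b['pixels'][180:290,300:460],(582,400),interpolation=cv2.INTER_CUBIC)
cw=cv2.resize(w['pixels'][0:260,180:480],(218*1,189))
cv2.imwrite('pics/f.png',np.hstack([cs,np.vstack([cw,np.zeros((211,218,3),np.uint8)])])[...,::-1])
K=np.array([[b['fx'],0,b['cx']],[0,b['fy'],b['cy']],[0,0,1]])
pr=lambda p:cv2.projectPoints(np.array([p],float),np.array(b['rvec'],float),np.array(b['tvec'],float),K,None)[0].ravel()
print('rock top crop px',(pr([*D,.03])-[300,180])*3.636,'lens top expected',(pr([*D,.069])-[300,180])*3.636)
```

```text
45.0 [ 0.5529122  -0.29881941  0.03321503] 0.022822939117620362 78.72994780540466 [ 0.354842   -0.12870818 -0.48719977]
rock top crop px [356.94923697 201.79497114] lens top expected [361.03846975 155.89586432]
```

View pics/f.png

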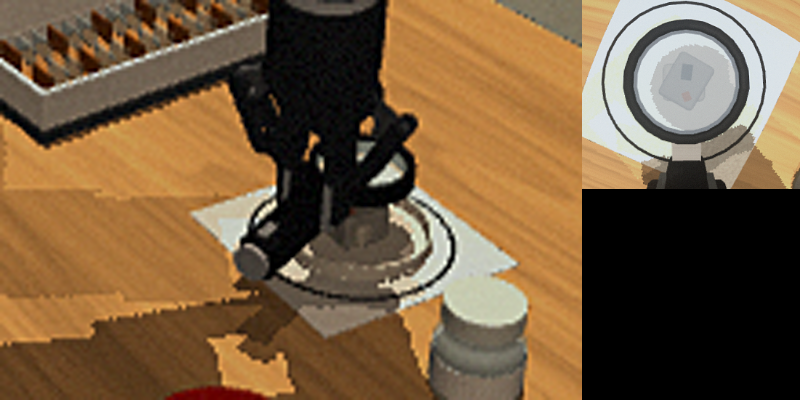

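The side view shows the lens level above the rock with clear space beneath, and the wrist view shows the rock centred in the lens with the dish centred in the ring. Handing in.

```bash
python3 -c "
from rig import arm
print(arm.close_job())"
```

```text
the job is handed in; nothing more can be done
None
```

I handed the job in at about 45 s of the 72 s limit: the dish sits within about 3 mm of the ring's centre, and the magnifier is held level, centred over the rock, with its underside roughly 16–23 mm above it; the judge's result was not shown.

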